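# Snap the hand knob back onto the water valve and hold it home

### The arm

A 6-joint arm with a two-finger parallel gripper is mounted at the origin on the work surface. World frame = base frame: x ahead of the robot, y to its left, z up, the work surface at z = 0. Lengths are in mm, angles in rad, forces in N, time in s.
With the tool pointing down it reaches from about 275 to 1000 mm from the base axis. Payload 8.4 kg.
Tool frame: the origin (TCP) lies midway between the tips of the shut fingers; the grasp point (between the pads) lies manip.pinch_z behind it (manip.pinch_z is the distance from the TCP to the grasp point, in mm); x points along the fingers, z is the direction in which the jaws open and shut, and the axes are right-handed (so a half turn about x gives the same grasp; the last joint's range is limited). The gripper opens to 85 mm and grips with 20 to 120 N. Pads are 22 mm wide; open, the fingers measure 114 mm over their backs; the gripper's body (76 mm by 85 mm) begins 54 mm behind the grasp point. The pads swing forward as they close: fully open they stand 13 mm farther back than shut.
Start: joints at [-1.253, 0.353, 1.633, -0, 1.155, -0.002], TCP at [196.484, -593.314, 231.281] pointing down, gripper open.
Joint ranges: [-2.63, 2.63], [-0.92, 2.1], [0.06, 2.66], [-1.3, 4.44], [0, 2.69], [-3.02, 3.02]. Speed limits (rad/s): [2.22, 2.22, 2.79, 3.14, 3.14, 3.14].

### API

Orientations are given as a unit quaternion [x, y, z, w].
In Python, from station import manip, eyes gives the robot as it stands. The module is installed in compiled form; this text tells all that it offers.
- The arm moves only by the tool jog_arm, never from a script. Its argument "targets" is a list of rows, each a list of 4 numbers: the shift along the tool's x, y, z in mm, then the turn about the tool's x in rad. A call has 1 to 20 rows; each row is the pose to reach, as a shift and turn from the pose commanded when the call began, along the tool's axes at that moment; what a row does not reach only later rows make up. A row lasts 1/12 s, in which the tool goes at most 41.7 mm and 7.16 degrees, less where a joint would pass 70% of its speed; a pose out of reach is approached as far as the arm can. A call with a gripper value outside its range is refused whole. "fingers" is the closure, from 0 (fully open) to 1 (shut), set as the call begins (left out, the last holds). The fingers move at their own pace and stop on an object; the grip force is fixed at half the most. Time passes only in rows, so rows that repeat a pose let the fingers close. It gives the time, the measured TCP pose, the force and the opening at its end, in the units of the state.
- manip.get_obs(): the state, without advancing time (a new reading comes with each control period).
- eyes.get_image(name): name is "scene" or "side" or "wrist"; returns (picture, depth): 420x560x3 uint8, red, green, blue; 420x560 float32, mm along the optical axis (not along the pixel's ray), 0 where there is no reading.
- eyes.camera_info(name): a dict with "fx", "fy", "cx", "cy" (pixels), "rvec" (rotation vector, rad) and "tvec" (3), from world to camera coordinates, as OpenCV has them; the wrist camera has in their place "tool_from_camera" (4x4, takes a point from camera to tool coordinates, whose origin is the TCP and whose axes are the tool frame's). Camera axes: x right, y down, z forward; pixel columns grow to the right and rows downward; lengths in mm; the calibration is good to about 2 mm. The wrist camera is an equidistant fisheye: a pixel r from the principal point sees the ray r / f radians off the axis. A picture is of the moment at which its call begins: read the wrist's pose just before it. camera_info takes no time and is no camera call.
- manip.finish_job(): hands the job in, once; it reports no verdict.
The state is a dict: "clock": time; "joint_pos": joint angles; "qvel": joint speeds; "effort": joint torques, N m; "position": TCP position; "ee_rot": TCP orientation; "force": force on the tool from outside, world axes, zero at the start; "moment": the same for the moment, N m; "gripper_width": opening from 0.0 (shut) to 1.0 (fully open).
Only numpy, scipy, OpenCV 4.12 (cv2) and the standard library are available. Lean on these libraries where they do the work, as an engineer would, in place of code of your own. Each camera call takes 0.05 s, during which the arm holds its last target.

### The job

The black hand knob of one of the two counter valves has been taken off for cleaning: set it, open side down, over the valve's bare brass stem and press until it clicks, then keep pressing so that the sprung white sealing ring stays squeezed and the knob sits fully home on the valve's shoulder. Finish like that, with the gripper still pressing the knob home (do not let go; someone else will put in the locking screw). Leave the pitcher, the cup and the tamper where they are.

Things in the scene. Friction and masses are not known exactly. Their poses are not given: they have to be found in the camera images.
- knob: Loose black plastic hand knob, fluted cylinder 44 mm across, 39 mm tall, about 70 g, standing open side down on the counter. Origin: centre of its underside; z up. Underside: round hole 20 mm wide through a lip 4 mm thick, then a hollow 27 mm wide up to 33 mm; top closed and flat. Fits the stem at any turn about its axis. Grip it by its sides or push on its top.
- valve: Valve lacking its knob (left or right one): steel pillar fixed to the counter, bare brass stem on top. Origin: on the counter on the pillar's axis; z up, spout to the frame's -x. Foot plate 200 x 86 mm, 12 mm high, from 160 mm in -x to 40 mm in +x; column 36 mm across up to a flat shoulder at 100 mm; spout reaches 115 mm to -x, up to 79 mm high.
- seat (a point): Centre of the valve's flat shoulder, 100 mm above the counter, on the stem axis, z up. Fully home, the knob's underside is level with this point and on this axis.
- stem_top (a point): Top of the bare brass stem, on its axis, 31 mm above the seat. The stem is 18 mm across; its last 7 mm taper to 8 mm.
- balls (a point): Point on the stem axis 13 mm above the seat, level with four sprung steel balls that stick out 3 mm from the stem. The knob's lip meets them when its underside is about 17 mm above the seat; the push rises to about 9 to 13 N, then, from about 13 mm down, the knob clicks past: the push falls to nothing and the balls pull the knob down to about 5 mm.
- seal_ring (a joint): Travel of the white sealing ring around the stem (34 mm across): 0 = standing 5.5 mm proud of the shoulder, 0.0055 = squeezed level with it. Its spring pushes the clicked-on knob up with 1 N, rising to about 8 N when the knob stops hard on the shoulder. Let go, the knob rises about 4 mm and stays clicked on.
- other_valve: The second valve, the same in size and shape and fixed likewise, with its knob already on (top 139 mm above the counter). Origin on the counter on the pillar's axis; spout to -x. Nothing to do there.
- pitcher: Steel milk pitcher with a side handle, 90 mm across, 105 mm tall, standing at one side of the work. Origin: centre of its underside, z up. To be left alone.
- cup: White cup, 80 mm across the rim, 60 mm tall, standing at the other side of the work. Origin: centre of its underside, z up. To be left alone.
- tamper: Coffee tamper, steel base 58 mm across with a dark wooden handle, 88 mm tall, standing between and beyond the valves. Origin: centre of its underside, z up. To be left alone.
There are look-alikes about, which are no part of the job. Several things have the shape of the knob; the one meant has the colours described above.

How it is judged:
By the outcome, as a careful person would: the job done as asked, in the order asked, and still so for the second after the job is handed in, while the arm keeps its last pose, push and grip.
It also fails if it takes over 48 s, if anything falls off the work surface, if the arm or the gripper's body presses on something with over 40 N, if the wrist force passes 120 N, or if a joint passes its speed limit or range.

## Working session

There is one attempt and no reset: what is moved stays moved. The work goes in short steps, Python scripts to look and compute and a tool call to move; the robot and the scene stay as the last step left them, time stands still between calls to the robot, and variables do not carry over. Pictures are saved under pics/ and viewed, and the job is handed in when it is done.

Besides the shell and the picture viewer there is one more tool, called after "Emit:" as a command line: name --pt "numbers of a row" for each row, then --argument value for the rest. jog_arm: Moves the arm, as the interface text tells. Its arguments: {"type":"object","properties":{"targets":{"type":"array"},"fingers":{"type":"number"}},"required":["targets"]}

```bash
mkdir -p pics; cat > h.py <<'E'
import numpy as np,cv2
from station import manip,eyes
def snap(n,tag):
    p,d=eyes.get_image(n); np.savez(f'{tag}.npz',p=p,d=d); cv2.imwrite(f'pics/{tag}.png',cv2.cvtColor(p,cv2.COLOR_RGB2BGR)); return p,d
def world(n,d,u,v,z=None):
    c=eyes.camera_info(n); R=cv2.Rodrigues(np.array(c['rvec'],float))[0]; t=np.array(c['tvec'],float).ravel()
    r=np.array([(u-c['cx'])/c['fx'],(v-c['cy'])/c['fy'],1.0])
    o=-R.T@t; w=R.T@r
    k=d if z is None else (z-o[2])/w[2]
    return o+w*k
E
python3 - <<'E'
from h import *
o=manip.get_obs();print(o,manip.pinch_z)
for n in('scene','side','wrist'):
    snap(n,n+'0');print(eyes.camera_info(n))
E
```

```text
{'clock': 0.0, 'joint_pos': array([-1.25341734e+00,  3.53651846e-01,  1.63417355e+00, -2.11153427e-05,
        1.15523471e+00, -2.39267386e-03]), 'qvel': array([-0.00095264,  0.00184749, -0.00039525,  0.00039847,  0.00044699,
        0.00055668]), 'effort': array([-1.27844719e-04, -6.05249977e+01, -3.42065692e+01, -1.29879745e-04,
        9.46997636e-03,  8.07914375e-06]), 'position': array([ 196.3069555 , -592.83137327,  230.54252756]), 'ee_rot': array([ 0.41431669,  0.57365097, -0.41371817,  0.57280322]), 'force': array([ 0.44238197, -0.61410023,  0.39499887]), 'moment': array([-0.01353039,  0.01524486, -0.00612274]), 'gripper_width': 0.9977421075035201} 18.700000000000003
{'fx': 463.83271253018347, 'fy': 463.83271253018347, 'cx': 281.7165432033204, 'cy': 206.93241620618835, 'rvec': array([ 1.56095269,  2.17191971, -0.74918593]), 'tvec': array([ 201.13877098, -373.20248438, 1487.53263407])}
{'fx': 422.1841000074367, 'fy': 422.1841000074367, 'cx': 281.4980783726321, 'cy': 207.72037974143169, 'rvec': array([ 0.86071439, -2.48385951,  1.13244661]), 'tvec': array([ 463.92553701,  326.51469783, 1053.28301594])}
{'fx': 325.19226210127806, 'fy': 325.19226210127806, 'cx': 273.8076404331172, 'cy': 206.0865662107345, 'tool_from_camera': array([[-2.80894455e-04, -2.74672694e-01,  9.61537744e-01,
        -1.42937658e+02],
       [ 3.81489848e-04, -9.61537741e-01, -2.74672582e-01,
         7.01011898e+01],
       [ 9.99999888e-01,  2.89662883e-04,  3.74875464e-04,
         3.38365717e-01],
       [ 0.00000000e+00,  0.00000000e+00,  0.00000000e+00,
         1.00000000e+00]])}
```

View pics/scene0.png

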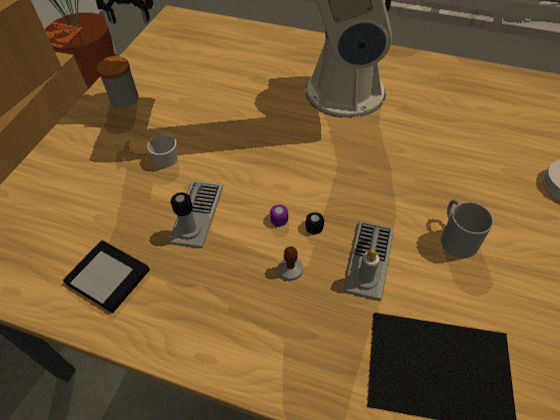

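View pics/side0.png

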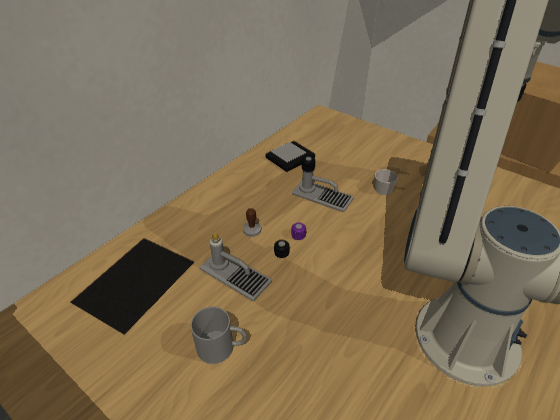

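View pics/wrist0.png

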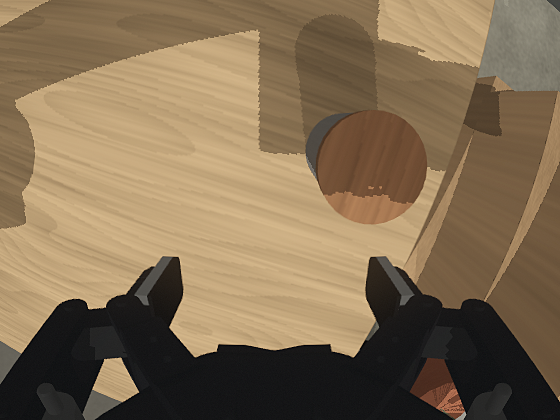

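The scene picture shows a loose black knob at (315,223), a purple look-alike at (280,215), the valve with its knob on at (182,203) and the bare brass stem at (373,253). The task says black, so (315,223) is the likely one. I'll confirm it in enlarged crops and measure.

```bash
python3 - <<'E'
from h import *
a=cv2.imread('pics/scene0.png')[190:300,260:400]; b=cv2.imread('pics/side0.png')[205:300,195:325]
a=cv2.resize(a,(700,550),interpolation=cv2.INTER_CUBIC)
b=cv2.resize(b,(780,570),interpolation=cv2.INTER_CUBIC)
cv2.imwrite('pics/cs.png',a);cv2.imwrite('pics/cd.png',b)
E
```

```text
(no output)
```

View pics/cs.png

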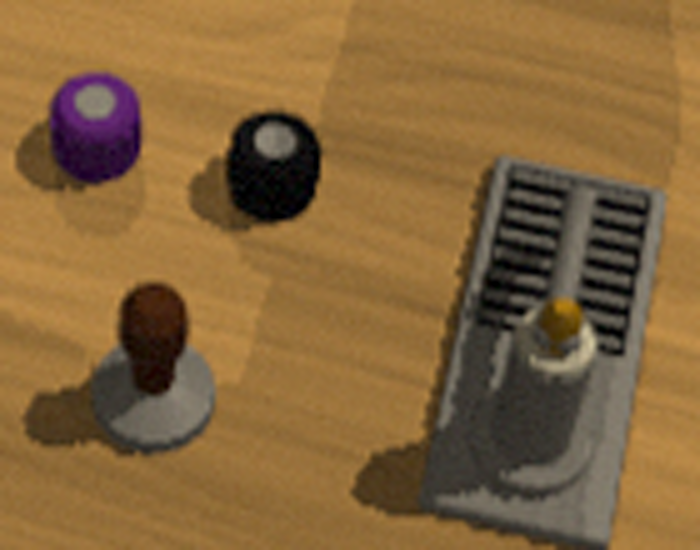

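View pics/cd.png

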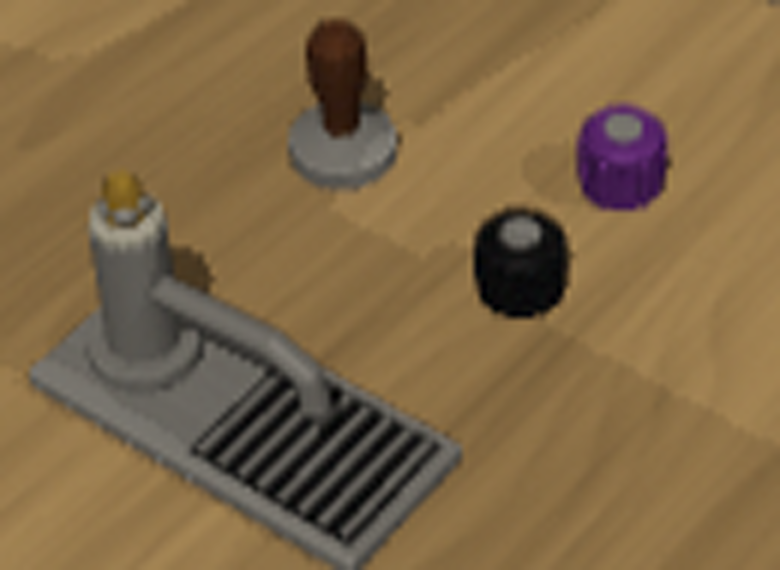

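The crops confirm it. The black fluted knob with a grey cap disc is at scene (315,218) and side (281,243). The purple one is the look-alike. The brass stem top is at scene (372,251) and side (215,235).

```bash
python3 - <<'E'
from h import *
for n,k,s in(('scene',(314.7,217.8),(372,250.5)),('side',(281.4,243.4),(215,235))):
    print(n,world(n,0,*k,z=39).round(1),world(n,0,*s,z=131).round(1))
ds={n:np.load(n+'0.npz')['d'] for n in('scene','side')}
for n,us in (('scene',[(315,218),(372,252),(372,260)]),('side',[(281,243),(215,236)])):
    for u,v in us: print(n,u,v,world(n,ds[n][v,u],u,v).round(1))
# knob depth: points of z 36..42 near knob; stem z>105
for n in ds:
    d=ds[n]; V,U=np.nonzero(d>0); P=np.array([world(n,d[v,u],u,v) for v,u in zip(V[::1],U[::1])]) if 0 else None
    c=eyes.camera_info(n);R=cv2.Rodrigues(c['rvec'])[0];t=c['tvec']
    r=np.stack([(U-c['cx'])/c['fx'],(V-c['cy'])/c['fy'],np.ones(len(U))],1)*d[V,U][:,None]
    P=(r-t)@R
    for nm,(x,y),zr in(('knob',world(n,0,*dict(scene=(314.7,217.8),side=(281.4,243.4))[n],z=39)[:2],(36,43)),('stem',world(n,0,*dict(scene=(372,250.5),side=(215,235))[n],z=131)[:2],(92,140)),('kn all',world(n,0,*dict(scene=(314.7,217.8),side=(281.4,243.4))[n],z=39)[:2],(8,43)),('tamper',(0,0),(0,0))):
        m=(abs(P[:,0]-x)<35)&(abs(P[:,1]-y)<35)&(P[:,2]>zr[0])&(P[:,2]<zr[1])
        if m.any(): print(n,nm,m.sum(),P[m].min(0).round(1),P[m].max(0).round(1),P[m].mean(0).round(1))
# others via pixel
for nm,p,z in(('purple',(279,209),39),('tamper base',(291,269),3),('tamper top',(291,250),88),('footplate corners',(360,222),12),('c2',(393,227),12),('c3',(380,299),12),('c4',(345,291),12),('pitcher top',(470,217),105)): print(nm,world('scene',0,*p,z=z).round(0))
E
```

```text
scene [542.3  58.7  39. ] [651.5 211.2 131. ]
side [547.1  56.6  39. ] [653.1 213.2 131. ]
scene 315 218 [544.5  60.   41.6]
scene 372 252 [656.1 212.  132.6]
scene 372 260 [658.7 216.2 106.7]
side 281 243 [547.   58.5  42.3]
side 215 236 [650.4 215.9 131. ]
scene knob 182 [521.5  37.4  36. ] [563.9  78.7  42.9] [544.2  58.7  39.5]
scene stem 248 [639.9 193.9  92. ] [672.7 229.4 134.3] [658.9 211.7 110.8]
scene kn all 320 [521.5  35.8   8. ] [565.7  80.2  42.9] [549.8  59.7  32.7]
side knob 100 [522.8  39.2  36. ] [567.8  84.1  43. ] [543.7  62.3  40.6]
side stem 158 [636.3 199.4  92.2] [667.5 231.2 135.1] [649.1 217.7 111.2]
side kn all 207 [521.9  39.2   8.5] [567.8  84.1  43. ] [539.7  66.6  31.5]
purple [544. -33.  39.]
tamper base [677.  42.   3.]
tamper top [678.  42.  88.]
footplate corners [500. 165.  12.]
c2 [489. 246.  12.]
c3 [692. 255.  12.]
c4 [697. 176.  12.]
pitcher top [477. 402. 105.]
```

```bash
cat >> h.py <<'E'
from scipy.spatial.transform import Rotation as Rot
def tool():
    o=manip.get_obs(); return o,Rot.from_quat(o['ee_rot']).as_matrix()
def shift(tgt):
    o,R=tool(); return (R.T@(np.array(tgt)-o['position'])).round(1)
E
python3 - <<'E'
from h import *
o,R=tool();print(R.round(3),o['clock'])
print(shift([480,58.5,230]), shift([544.5,58.5,230]))
E
```

```text
[[-0.     0.949  0.314]
 [ 0.001  0.314 -0.949]
 [-1.     0.    -0.001]] 0.15
[   1.3  474.  -529.3] [   1.3  535.3 -509. ]
```

Emit:
jog_arm --pt "0 20 -19 -0.06" --pt "0 50 -48 -0.15" --pt "0 85 -80 -0.25" --pt "0 120 -113 -0.36" --pt "0 155 -147 -0.46" --pt "0 190 -180 -0.56" --pt "0 225 -213 -0.66" --pt "0 260 -247 -0.76" --pt "0 295 -280 -0.86" --pt "0 330 -313 -0.96" --pt "0 365 -347 -1.06" --pt "0 400 -380 -1.15" --pt "10 432 -410 -1.22" --pt "22 460 -437 -1.252" --pt "35 485 -461 -1.252" --pt "48 505 -480 -1.252" --pt "58 520 -495 -1.252" --pt "66 530 -504 -1.252" --pt "70 535 -509 -1.252" --pt "70 535 -509 -1.252" --fingers 0

```text
clock: 1.82
position: [544.3, 60.5, 159.4]
ee_rot: [-0.001, 0.708, 0.002, 0.706]
force: [-1.0, -0.7, 0.6]
gripper_width: 0.998
```

```bash
cat >> h.py <<'E'
def wpx(u,v,z,o,R):
    c=eyes.camera_info('wrist');T=np.array(c['tool_from_camera']);a=np.array([u-c['cx'],v-c['cy']]);r=np.hypot(*a);th=r/c['fx']
    ray=np.r_[a/max(r,1e-9)*np.sin(th),np.cos(th)]
    ow=R@T[:3,3]+o['position'];w=R@T[:3,:3]@ray
    return ow+w*(z-ow[2])/w[2]
def wproj(p,o,R):
    c=eyes.camera_info('wrist');T=np.array(c['tool_from_camera'])
    q=np.linalg.inv(T)@np.r_[R.T@(np.array(p)-o['position']),1];rr=np.hypot(q[0],q[1]);th=np.arctan2(rr,q[2])
    return (q[:2]/rr*th*c['fx']+[c['cx'],c['cy']]).round(1)
E
python3 - <<'E'
from h import *
o,R=tool();snap('wrist','w1');print(R.round(3),o['position'],wproj([544.5,58.5,39],o,R))
np.savez('w1o.npz',p=o['position'],q=o['ee_rot'])
E
```

```text
[[-0.002 -0.004  1.   ]
 [ 0.     1.     0.004]
 [-1.     0.    -0.002]] [544.34663138  60.50057051 159.37094553] [273.7 201.8]
```

View pics/w1.png

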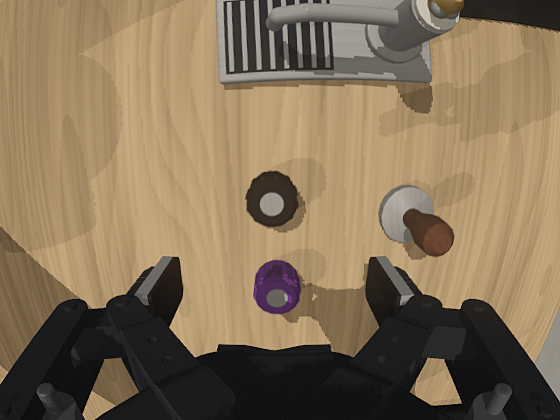

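```bash
python3 - <<'E'
from h import *
p=np.load('w1.npz')['p'];print('wrist knob rim',p[180:190,262:282].mean((0,1)),'disc',p[204,272],'gripper',p[370,270],'purple',p[275,270])
s=np.load('scene0.npz')['p'];print('scene knob',s[228,314],s[226,310],'othervalve knob',s[205,180],s[210,182],'purple',s[220,279])
z=np.load('w1o.npz');o={'position':z['p']};R=Rot.from_quat(z['q']).as_matrix()
print('disc',wpx(272,204,39,o,R),'stem',wpx(452,5,131,o,R), wproj([544.5,58.5,39],o,R))
a=cv2.imread('pics/w1.png');cv2.imwrite('pics/w1c.png',cv2.resize(a[150:250,220:330],(770,700)[0:2],interpolation=cv2.INTER_CUBIC)[:600])
E
```

```text
wrist knob rim [55.365 46.24  38.15 ] disc [155 151 143] gripper [26 28 28] purple [58 37 57]
scene knob [10 10  1] [1 1 0] othervalve knob [24 20 19] [5 8 0] purple [44 17 50]
disc [543.10922441  56.54183303  39.        ] stem [648.15278397 203.4565331  131.        ] [273.7 201.8]
```

View pics/w1c.png

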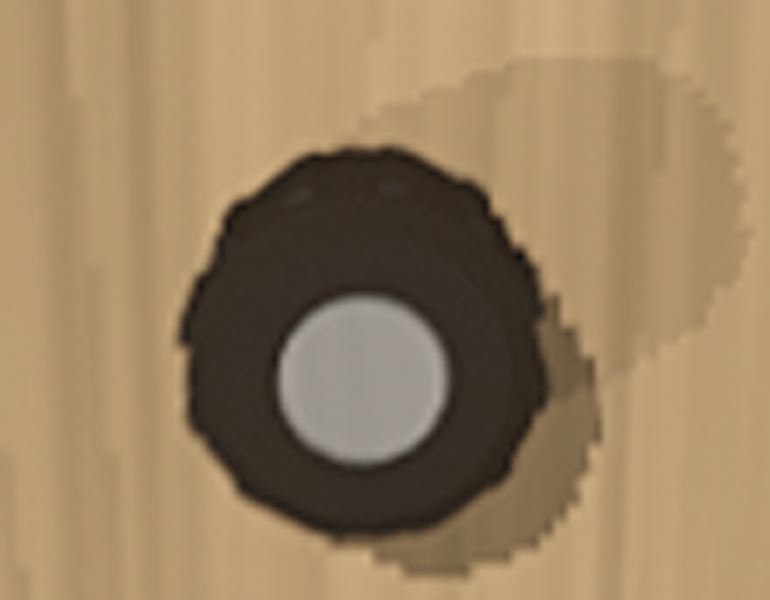

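The crop shows the black fluted knob with its grey disc at wrist (271.4,203.8). That puts it at about (543,57), which agrees with the two fixed cameras. Next I descend around it.

```bash
python3 - <<'E'
from h import *
o,R=tool();print(o['position'],o['force'],shift([543.5,57.3,4]))
E
```

```text
[543.79241012  58.89393264 160.21423551] [-0.15759691 -1.18894697 -0.19008196] [ 1.562e+02 -1.500e+00  1.000e-01]
```

Emit:
jog_arm --pt "15 -1 0 0" --pt "45 -1 0 0" --pt "80 -1 0 0" --pt "110 -1 0 0" --pt "130 -1 0 0" --pt "145 -1 0 0" --pt "152 -1 0 0" --pt "156 -1 0 0" --pt "156 -1 0 0" --pt "156 -1 0 0"

```text
clock: 2.7
position: [544.9, 56.6, 6.3]
ee_rot: [-0.0, 0.707, 0.0, 0.708]
force: [0.5, 0.0, 0.5]
gripper_width: 1.001
```

Emit:
jog_arm --pt "1 0 0 0" --pt "1 0 0 0" --pt "1 0 0 0" --pt "1 0 0 0" --pt "1 0 0 0" --pt "1 0 0 0" --pt "1 0 0 0" --pt "1 0 0 0" --pt "1 0 0 0" --pt "1 0 0 0" --pt "1 0 0 0" --pt "1 0 0 0" --fingers 1

```text
clock: 3.7
position: [544.7, 57.2, 5.2]
ee_rot: [-0.0, 0.707, 0.0, 0.707]
force: [-2.0, -0.7, 8.7]
gripper_width: 0.505
```

```bash
python3 - <<'E'
from h import *
o,R=tool();snap('wrist','w2');print(o['position'],o['force'],o['gripper_width'],wproj([544,57,39],o,R))
E
```

```text
[544.68006275  57.15042517   5.18228812] [-1.96077477 -0.6673275   8.67031559] 0.5051520947511571 [270.4 300.1]
```

View pics/w2.png

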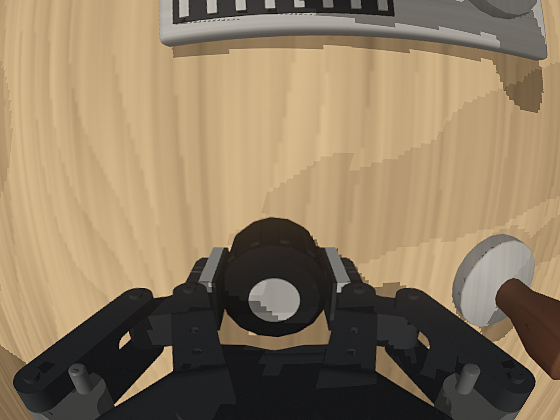

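Emit:
jog_arm --pt "-10 0 0 0" --pt "-30 0 0 0" --pt "-60 0 0 0" --pt "-95 0 0 0" --pt "-130 5 5 0" --pt "-155 15 20 0" --pt "-165 35 42 0" --pt "-165 55 65 0" --pt "-165 70 88 0" --pt "-165 79 102 0" --pt "-165 83 107 0" --pt "-165 83 107 0" --pt "-165 83 107 0" --pt "-165 83 107 0"

```text
clock: 4.92
position: [650.0, 139.4, 169.2]
ee_rot: [-0.0, 0.708, 0.0, 0.707]
force: [-0.5, -0.9, -1.3]
gripper_width: 0.509
```

```bash
python3 - <<'E'
from h import *
o,R=tool();snap('wrist','w3');print(o['position'],o['force'],o['gripper_width'],wproj([652.5,212.5,131],o,R));snap('side','s3')
np.savez('w3o.npz',p=o['position'],q=o['ee_rot'])
E
```

```text
[650.01930704 139.44255882 169.15145498] [-0.49881389 -0.90281808 -1.2640089 ] 0.5087907016788769 [277.4 109. ]
```

View pics/w3.png

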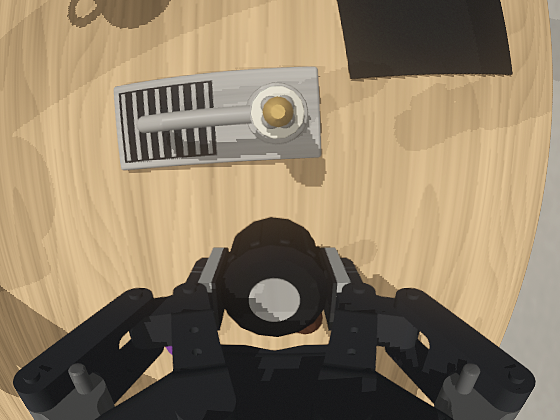

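View pics/s3.png

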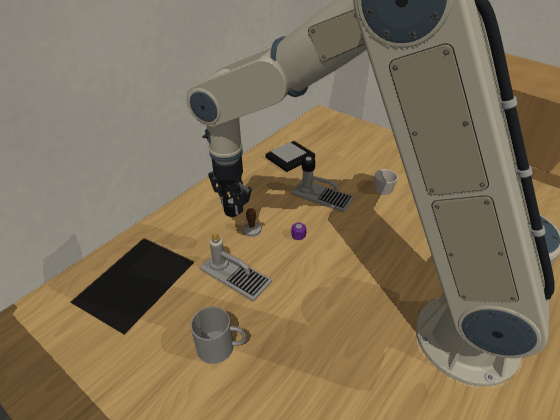

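The knob is held with its disc at (274,299). The stem is directly under the camera at about (278,111). I'll crop both and measure them relative to each other in the tool frame.

```bash
python3 - <<'E'
from h import *
a=cv2.imread('pics/w3.png');cv2.imwrite('pics/w3a.png',cv2.resize(a[75:145,235:325],(720,560),interpolation=cv2.INTER_CUBIC));cv2.imwrite('pics/w3b.png',cv2.resize(a[210:345,195:355],(640,540),interpolation=cv2.INTER_CUBIC))
E
```

```text
(no output)
```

View pics/w3a.png

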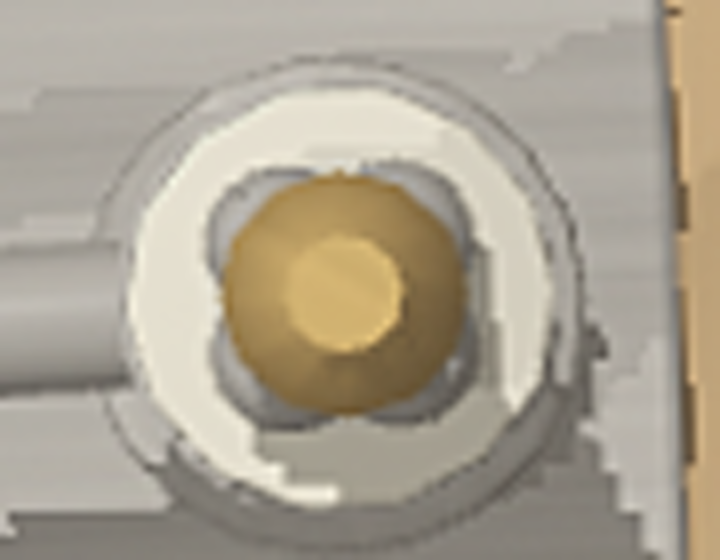

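View pics/w3b.png

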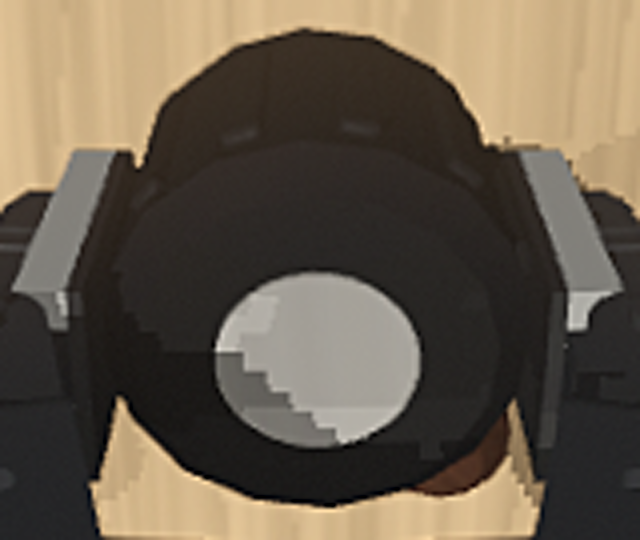

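```bash
python3 - <<'E'
from h import *
z=np.load('w3o.npz');o={'position':z['p']};R=Rot.from_quat(z['q']).as_matrix()
k=wpx(274.1,299.4,o['position'][2]+33.8,o,R);s=wpx(277.6,111.3,131,o,R)
print('knob',k,k-o['position'],'stem',s,'shift tool',R.T@(s-k))
print('vert. rel', R[:,0])
E
```

```text
knob [650.85138331 139.62302423 202.95145498] [ 0.83207627  0.18046541 33.8       ] stem [652.58965036 211.21523275 131.        ] shift tool [71.91693324 71.6230717   1.88893644]
vert. rel [-1.32763809e-03 -4.48977524e-04 -9.99999018e-01]
```

Emit:
jog_arm --pt "0 12 1 0" --pt "0 32 2 0" --pt "0 52 2 0" --pt "0 66 2 0" --pt "0 72 2 0" --pt "4 72 2 0" --pt "12 72 2 0" --pt "20 72 2 0" --pt "26 72 2 0" --pt "28 72 2 0" --pt "28 72 2 0" --pt "28 72 2 0"

```text
clock: 6.02
position: [653.2, 211.7, 141.1]
ee_rot: [-0.0, 0.707, 0.0, 0.707]
force: [0.4, -0.0, 0.0]
gripper_width: 0.505
```

```bash
python3 - <<'E'
from h import *
o,R=tool();snap('side','s4');snap('scene','c4');snap('wrist','w4');print(o['position'],o['force'],o['gripper_width'],o['clock'])
a=cv2.imread('pics/s4.png')[200:280,180:260];b=cv2.imread('pics/c4.png')[200:280,335:415]
cv2.imwrite('pics/cmp4.png',np.hstack([cv2.resize(i,(400,400),interpolation=cv2.INTER_CUBIC) for i in(a,b)]))
E
```

```text
[653.2261355  211.7251324  141.06017324] [ 0.41307316 -0.04399342  0.01234062] 0.5049884155015792 6.0167
```

View pics/cmp4.png

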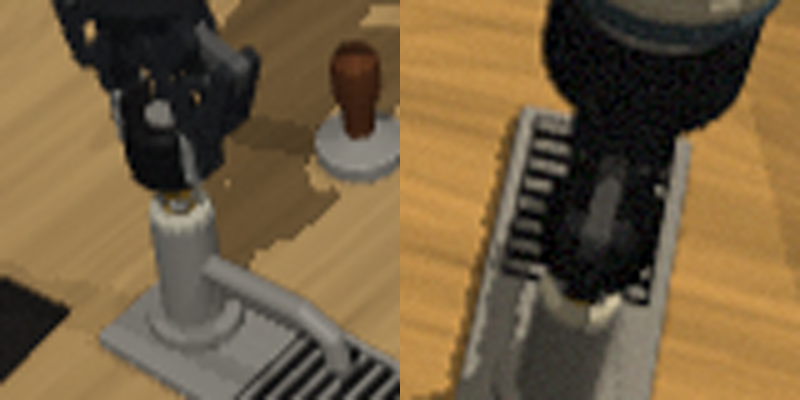

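View pics/w4.png

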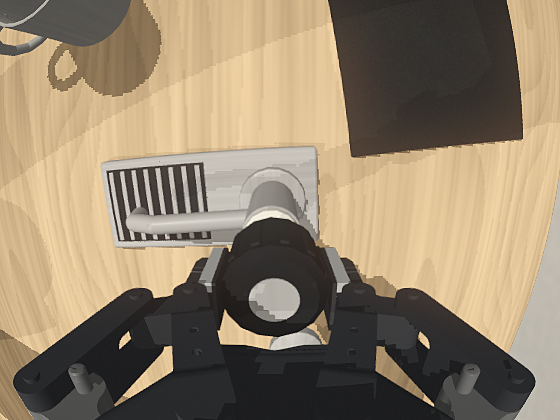

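Side and scene crops: the stem tip sits under the knob, at crop (181,200) and (577,300), with no visible offset. I'll lower gently to just above the balls and check the side forces.

Emit:
jog_arm --pt "2 0 0 0" --pt "4 0 0 0" --pt "6 0 0 0" --pt "8 0 0 0" --pt "10 0 0 0" --pt "12 0 0 0" --pt "14 0 0 0" --pt "16 0 0 0" --pt "16 0 0 0" --pt "16 0 0 0"

```text
clock: 7.0
position: [652.9, 212.0, 124.9]
ee_rot: [-0.0, 0.707, 0.0, 0.707]
force: [-1.1, -1.6, -0.8]
gripper_width: 0.504
```

```bash
python3 - <<'E'
from h import *
o,R=tool();print(o['position'],o['force'],o['moment'],o['gripper_width'],o['clock'])
E
```

```text
[652.85183944 211.98436455 124.89312413] [-1.07091087 -1.63776971 -0.82187076] [-0.13392177  0.16456149  0.02699898] 0.5040962259038173 7.0
```

Emit:
jog_arm --pt "1 0 0 0" --pt "2 0 0 0" --pt "3 0 0 0" --pt "4 0 0 0" --pt "5 0 0 0" --pt "5 0 0 0" --pt "5 0 0 0"

```text
clock: 7.58
position: [653.0, 212.0, 121.3]
ee_rot: [-0.0, 0.707, 0.0, 0.707]
force: [-5.6, -2.6, 9.4]
gripper_width: 0.505
```

Emit:
jog_arm --pt "1 0 0 0" --pt "2 0 0 0" --pt "3 0 0 0" --pt "4 0 0 0" --pt "4 0 0 0"

```text
clock: 8.0
position: [652.9, 211.9, 116.8]
ee_rot: [-0.0, 0.707, 0.0, 0.707]
force: [-3.7, -2.8, 2.8]
gripper_width: 0.502
```

Emit:
jog_arm --pt "1 0 0 0" --pt "2 0 0 0" --pt "3 0 0 0" --pt "4 0 0 0" --pt "4 0 0 0"

```text
clock: 8.42
position: [652.3, 211.7, 110.8]
ee_rot: [-0.001, 0.708, 0.0, 0.706]
force: [-2.5, -2.9, -8.0]
gripper_width: 0.501
```

The push rose to 9.4 N at the balls. It then fell and turned to an 8 N pull, so the knob has clicked past. Now I press home, easing slightly toward -x to relieve the side force.

Emit:
jog_arm --pt "1 0 -0.3 0" --pt "2 0 -0.3 0" --pt "3 -0.3 -0.3 0" --pt "4 -0.3 -0.3 0" --pt "5 -0.3 -0.3 0" --pt "5 -0.3 -0.3 0" --pt "5 -0.3 -0.3 0"

```text
clock: 9.0
position: [653.0, 212.1, 108.3]
ee_rot: [-0.0, 0.707, 0.0, 0.707]
force: [-5.4, -3.4, 4.5]
gripper_width: 0.504
```

Emit:
jog_arm --pt "1 0 0 0" --pt "2 0 0 0" --pt "2 0 0 0" --pt "2 0 0 0"

```text
clock: 9.33
position: [653.1, 212.1, 106.7]
ee_rot: [-0.0, 0.707, 0.001, 0.707]
force: [-5.7, -3.6, 7.8]
gripper_width: 0.506
```

Emit:
jog_arm --pt "1 0 0 0" --pt "2 0 0 0" --pt "2 0 0 0" --pt "2 0 0 0"

```text
clock: 9.67
position: [653.1, 212.1, 105.3]
ee_rot: [-0.0, 0.707, 0.001, 0.707]
force: [-7.8, -4.0, 12.3]
gripper_width: 0.501
```

Emit:
jog_arm --pt "1 0 0 0" --pt "2 0 0 0" --pt "2 0 0 0" --pt "2 0 0 0"

```text
clock: 10.0
position: [653.1, 212.1, 105.1]
ee_rot: [-0.0, 0.707, 0.001, 0.707]
force: [-14.4, -6.2, 26.0]
gripper_width: 0.503
```

It has stopped hard at TCP z = 105.1. That is the height at which I gripped it on the counter plus 100 mm, so the knob is home. The side force has grown, so I'll relieve it a little and look.

Emit:
jog_arm --pt "0 -0.3 -0.5 0" --pt "0 -0.5 -1 0" --pt "0 -0.5 -1 0" --pt "0 -0.5 -1 0"

```text
clock: 10.33
position: [653.1, 212.1, 105.2]
ee_rot: [0.0, 0.706, 0.001, 0.708]
force: [-10.6, -4.0, 23.0]
gripper_width: 0.506
```

```bash
python3 - <<'E'
from h import *
o,R=tool();print(o['position'],o['force'],o['moment'],R[:,0],o['clock']);snap('side','s5');snap('scene','c5');snap('wrist','w5')
o,R=tool();print(o['position'],o['force'])
a=cv2.imread('pics/s5.png')[200:280,180:260];b=cv2.imread('pics/c5.png')[200:280,335:415]
cv2.imwrite('pics/cmp5.png',np.hstack([cv2.resize(i,(400,400),interpolation=cv2.INTER_CUBIC) for i in(a,b)]))
E
```

```text
[653.05294435 212.07524926 105.16789758] [-10.5816787   -4.00294511  22.97452757] [-0.61220362  1.95789152 -0.02869946] [ 0.00308117  0.00148208 -0.99999415] 10.3333
[653.05736854 212.07038827 105.17868798] [-10.84799791  -3.56918175  22.70632326]
```

View pics/cmp5.png

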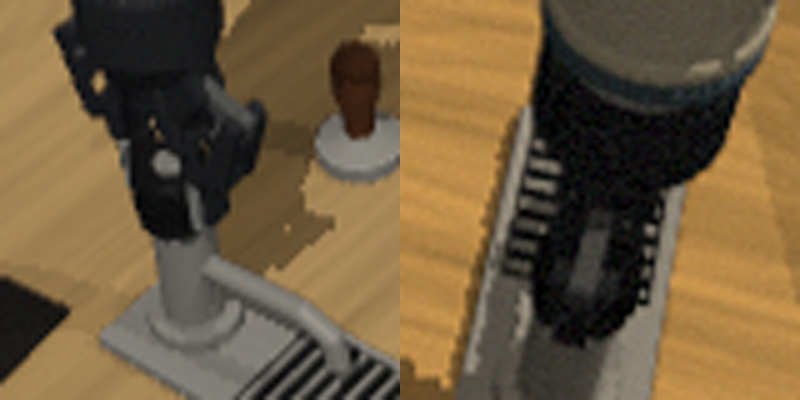

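View pics/w5.png

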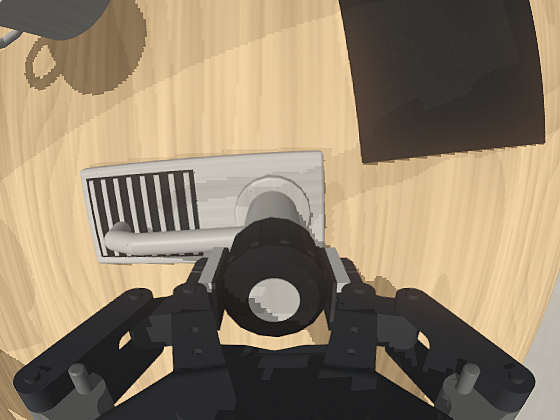

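The knob sits on the column top with no white ring showing, at crop (165,235) in side and (585,335) in scene. The disc is still at wrist (274,299), so it hasn't slipped in the grip. The push is steady at about 23 N, so I'm handing in.

```bash
python3 - <<'E'
from h import *
print(manip.finish_job());o,R=tool();print(o['position'],o['force'],o['gripper_width'],o['clock'])
E
```

```text
the job is handed in; nothing more can be done
None
the job is handed in; nothing more can be done
```

The black knob is clicked onto the bare valve stem, and I handed the job in at about 10.5 s with the gripper still holding it and pressing it home. I gripped it by its sides on the counter, leaving the purple look-alike where it was. The path kept clear of the pitcher, cup and tamper, though I did not measure them again at the end.

- **Click:** the push rose to about 9.4 N at the balls, then fell and turned into a pull of about 8 N.
- **Fully home:** pressing on, the knob stopped hard at TCP z = 105.2 mm, exactly 100 mm above where I gripped it on the counter. The last pictures show no white ring and no slip in the grip.
- **Final push:** it held steady at about 23 N down.
- **Off target:** a side force of about 11 N toward -x remained. I eased the arm toward -x, which only brought it down from about 14 N.
- **Not checked:** I could not read the arm's state after handing in, so the final second is not confirmed.

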